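# Open the drying box and hang up the rinsed measuring cup

### The job

Swing the clear lid of the white drying box up and back past its balance point so that it stays open on its own. Then take the rinsed steel measuring cup from the black mat and hang it upside down, as it stands now, on the empty peg inside the box, and let go. Leave the other cup on its peg, and do not disturb the two lidded dessert cups or the spatula.

Things in the scene. Friction and masses are not known exactly. Their poses are not given: they have to be found in the camera images.
- box: White plastic drying box fixed to the counter, open on top under its lid. Outside 172 (along its x) x 312 (along its y) x 95 mm high, walls and floor 6 mm thick. Origin: centre of its underside, z up; its x axis points from the front wall (with the lid's tab, towards the robot) to the hinge at the back. Inside stand two identical steel pegs, 70 mm to either side of the centre along y; one is empty, the other carries a cup.
- lid (a joint): Angle of the box's lid: 0 is closed (lying level on the rim), grows as it is raised, 1.95 is fully open against its stop, leaning back. The lid weighs about 0.3 kg and turns freely: below about 1.57 it falls shut, beyond that it falls back to the stop and stays there.
- lid_hinge (a point): Point on the hinge axis of the lid, in the middle of the box's back rim, 98 mm above the counter. The hinge axis runs along the box's y.
- lid_tab (a point): Centre of the lid's grip tab, which sticks out level from the middle of the lid's front edge: a white flat tongue 36 mm wide (along the box's y), 10 mm thick, reaching 40 mm beyond the lid's edge. This point lies 196 mm from the hinge axis, in the plane of the lid, 24 mm beyond the lid's edge and 16 mm from the tab's end. It moves with the lid; pinched by its two sides (along the hinge axis) it can pivot between the fingers.
- cup_center (a point): Centre (half-way up) of the rinsed steel measuring cup that stands upside down on the black mat: a plain straight cup, outside diameter 56 mm, 60 mm high, wall and bottom 3 mm thick, weight about 90 g, closed end up, mouth down. z points up.
- mat: Black rubber drainer mat, 170 x 170 x 4 mm, fixed on the counter, under the rinsed cup. Origin: centre of its underside.
- free_peg_top (a point): Centre of the top face of the empty peg in the box, 74 mm above the counter: a 12 mm post, 68 mm tall from the box's floor, with a round head 34 mm across and 7 mm thick. A cup hung on it rests with the inside of its bottom on the head, its mouth 11 mm clear of the box's floor and its centre 27 mm below this point (47 mm above the counter); 8 mm play all round.
- parked_cup: An identical cup already hanging on the other peg in the box, loose. Origin: centre of its mouth, at the bottom; z up.
- dessert_a: Dessert cup with a white lid, 84 mm across, 98 mm high, loose, a bystander. Origin: centre of its underside.
- dessert_b: A second such dessert cup, 84 mm across, 98 mm high, loose, a bystander. Origin: centre of its underside.
- spatula: Spatula lying on the counter to the left of the box, loose, a bystander. Origin: underside, lying along its x.
Not all that is in view belongs to the job. What is shaped like the part that bears cup_center but pink or yellow is not meant.

How it is judged:
By the outcome, as a careful person would: the job done as asked, in the order asked, and still so for the second after the job is handed in, with the robot touching nothing.
It also fails if it takes over 64 s, if anything falls off the work surface, if the arm or the gripper's body presses on something with over 40 N, if the wrist force passes 120 N, or if a joint passes its speed limit or range.

### The arm

A 6-joint arm with a two-finger parallel gripper is mounted at the origin on the work surface. World frame = base frame: x ahead of the robot, y to its left, z up, the work surface at z = 0. Lengths are in m, angles in rad, forces in N, time in s.
With the tool pointing down it reaches from about 0.4 to 0.825 m from the base axis. Payload 7 kg.
Tool frame: the origin (TCP) lies at the very end of the fingers, on their centre line; the grasp point (between the pads) lies 19 mm behind it (tcp_to_grasp is the distance from the TCP to the grasp point, in m); x points along the fingers, z is the direction in which the jaws open and shut, and the axes are right-handed (so a half turn about x gives the same grasp; the last joint's range is limited). The gripper opens to 88 mm and grips with 3 to 60 N. Pads are 19 mm wide; open, the fingers measure 130 mm over their backs; the gripper's body (78 mm by 193 mm) begins 47 mm behind the grasp point.
Start: joints at [1.523, 0.359, 0.012, 0, -1.224, -0.288], TCP at [0.222, 0.637, 0.227] pointing down, gripper open.
Joint ranges: [-3.07, 3.07], [-1.43, 2.12], [-1.02, 1.25], [-3.03, 1.67], [-3.05, -0], [-3.03, 3.03]. Speed limits (rad/s): [2.39, 2.39, 3.01, 3.14, 3.14, 3.14].

### API

Orientations are given as [roll, pitch, yaw] about the fixed x, y, z axes, in that order (R = Rz(yaw) Ry(pitch) Rx(roll)).
In Python, from station import get_state, grab_frame, job_done, tcp_to_grasp gives the robot as it stands. The module is installed in compiled form; this text tells all that it offers.
- The arm moves only by the shell command python3 -m crank 'ROWS' [FORCE]. ROWS is JSON, a list of rows, each a list of 7 numbers: the shift along the tool's x, y, z in m, then the turn, a rotation vector about the tool's x, y, z in rad, then the opening, from 0 (shut) to 1 (fully open). In form: [[x, y, z, wx, wy, wz, fingers], ...]. A call has 1 to 10 rows; each row is the pose to reach, as a shift and turn from the pose commanded when the call began, along the tool's axes at that moment; what a row does not reach only later rows make up. A row lasts 1/8 s, in which the tool goes at most 62.5 mm and 10.7 degrees, less where a joint would pass 70% of its speed; a pose out of reach is approached as far as the arm can. A call with a gripper value outside its range is refused whole. The fingers move at their own pace and stop on an object; FORCE is the grip in N (left out, the last holds). Time passes only in rows, so rows that repeat a pose let the fingers close. It gives the time, the measured TCP pose, the force and the opening at its end, in the units of the state.
- get_state(): the state, without advancing time (a new reading comes with each control period).
- grab_frame(name): name is "scene" or "top" or "wrist"; returns a dict with "pixels" (420x560x3 uint8, red, green, blue), "vfov" (degrees; the focal length in pixels is half the picture's height over the tangent of half this angle, whatever the lens; pixels are square), "cx", "cy" (the principal point, pixels), "extrinsics" (4x4, takes a point from world to camera coordinates). Camera axes: x right, y up, looking along -z (the intrinsics and any distortion apply to the point x, -y, -z); pixel columns grow to the right and rows downward; lengths in m; the calibration is good to about 2 mm. The wrist camera is an equidistant fisheye: a pixel r from the principal point sees the ray r / f radians off the axis. A picture is of the moment at which its call begins. There is no depth.
- job_done(): hands the job in, once; it reports no verdict.
The state is a dict: "t": time; "q": joint angles; "qd": joint speeds; "joint_efforts": joint torques, N m; "eef_pos": TCP position; "ee_rot": TCP orientation; "force": force on the tool from outside, world axes, zero at the start; "moment": the same for the moment, N m; "width": finger opening in m.
Only numpy, scipy, OpenCV 4.12 (cv2) and the standard library are available. Lean on these libraries where they do the work, as an engineer would, in place of code of your own. Each camera call takes 0.05 s, during which the arm holds its last target.

## Working session

There is one attempt and no reset: what is moved stays moved. The work goes in short steps, Python scripts to look and compute and a shell command to move; the robot and the scene stay as the last step left them, time stands still between calls to the robot, and variables do not carry over. Pictures are saved under pics/ and viewed, and the job is handed in when it is done.

```bash
mkdir -p pics; ls
python3 - <<'E'
from station import *
import cv2,numpy as np
s=get_state();print({k:np.round(v,3).tolist() for k,v in s.items()});print(tcp_to_grasp)
for n in ["scene","top","wrist"]:
    f=grab_frame(n);cv2.imwrite(f"pics/{n}0.png",f["pixels"][:,:,::-1]);print(n,f["vfov"],f["cx"],f["cy"],np.round(f["extrinsics"],4).tolist(),[k for k in f])
E
```

```text
pics
{'t': 0.0, 'q': [1.523, 0.359, 0.011, -0.0, -1.224, -0.288], 'qd': [-0.002, -0.0, 0.001, -0.001, -0.0, 0.0], 'joint_efforts': [-0.0, -58.27, 29.307, 6.998, 0.007, -0.0], 'eef_pos': [0.222, 0.637, 0.226], 'ee_rot': [0.093, 1.569, -1.813], 'force': [-0.106, 0.363, 0.465], 'moment': [-0.012, 0.008, -0.012], 'width': 0.088}
0.0188
scene 57.7548413710387 285.36550413491227 201.01953223927842 [[-0.799, 0.6013, 0.006, 0.4445], [-0.5136, -0.6875, 0.5134, 0.2225], [0.3129, 0.4072, 0.8581, -1.1957], [0.0, 0.0, 0.0, 1.0]] ['pixels', 'vfov', 'cx', 'cy', 'extrinsics']
top 54.33665200559008 282.91367278759446 215.51417967221442 [[-0.0741, -0.9972, -0.0032, 0.0128], [0.9746, -0.0731, 0.2118, -0.5276], [-0.2115, 0.0126, 0.9773, -1.226], [0.0, 0.0, 0.0, 1.0]] ['pixels', 'vfov', 'cx', 'cy', 'extrinsics']
wrist 65.70646984690485 275.1300802416136 209.28936898419045 [[-0.33, -0.944, 0.0019, 0.6757], [0.9148, -0.3203, -0.2461, 0.0317], [0.2329, -0.0794, 0.9692, -0.3891], [0.0, 0.0, 0.0, 1.0]] ['pixels', 'vfov', 'cx', 'cy', 'extrinsics']
```

View pics/scene0.png

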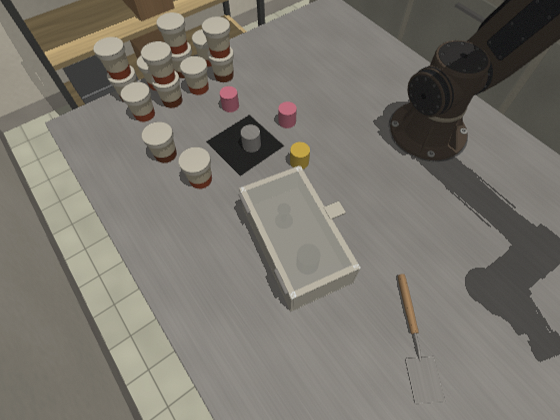

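View pics/top0.png

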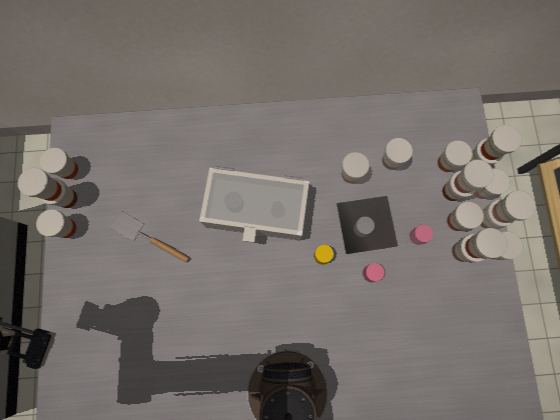

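View pics/wrist0.png

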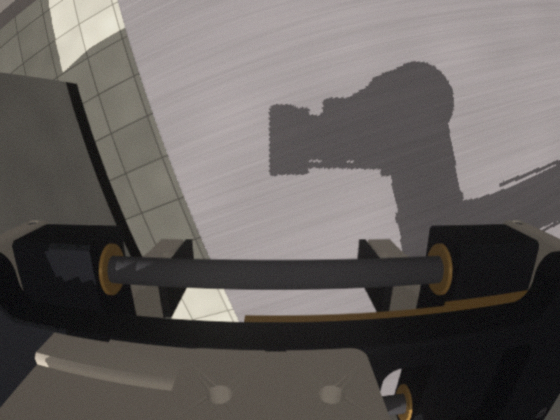

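The scene view shows the box around (300,235), its tab at (336,211), the grey cup on the mat at (250,139), and the spatula at (410,320). The top view shows the box at (255,202), its tab at (250,235), the cup at (364,226), a yellow cup at (324,254), and pink cups at (423,233) and (374,272). The two dessert cups are at (355,167) and (398,152). The wrist view shows nothing useful yet. I'll zoom in to measure.

```bash
python3 - <<'E'
import cv2
a=cv2.imread("pics/top0.png");cv2.imwrite("pics/topz.png",cv2.resize(a[140:300,190:430],None,fx=3.3,fy=3.3,interpolation=cv2.INTER_CUBIC))
a=cv2.imread("pics/scene0.png");cv2.imwrite("pics/scz.png",cv2.resize(a[110:310,200:440],None,fx=3,fy=3,interpolation=cv2.INTER_CUBIC))
E
cat > h.py <<'E'
import numpy as np
from station import *
def ray(f,u,v):
    F=210/np.tan(np.radians(f["vfov"])/2);E=np.array(f["extrinsics"])
    x=(u-f["cx"])/F;y=(v-f["cy"])/F
    d=E[:3,:3].T@np.array([x,-y,-1]);o=-E[:3,:3].T@E[:3,3];return o,d
def atz(f,u,v,z):
    o,d=ray(f,u,v);return o+d*(z-o[2])/d[2]
def proj(f,p):
    F=210/np.tan(np.radians(f["vfov"])/2);E=np.array(f["extrinsics"])
    c=E[:3,:3]@np.asarray(p)+E[:3,3];return np.array([f["cx"]+F*c[0]/-c[2],f["cy"]-F*c[1]/-c[2]])
E
```

```text
(no output)
```

View pics/topz.png

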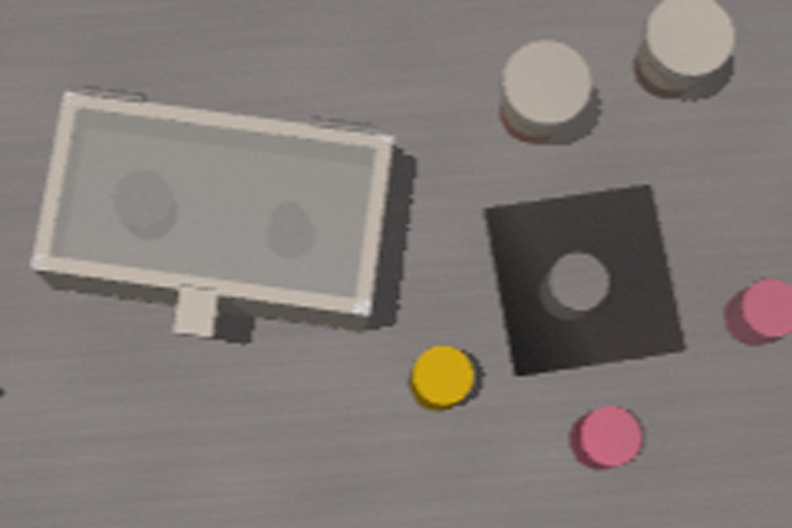

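View pics/scz.png

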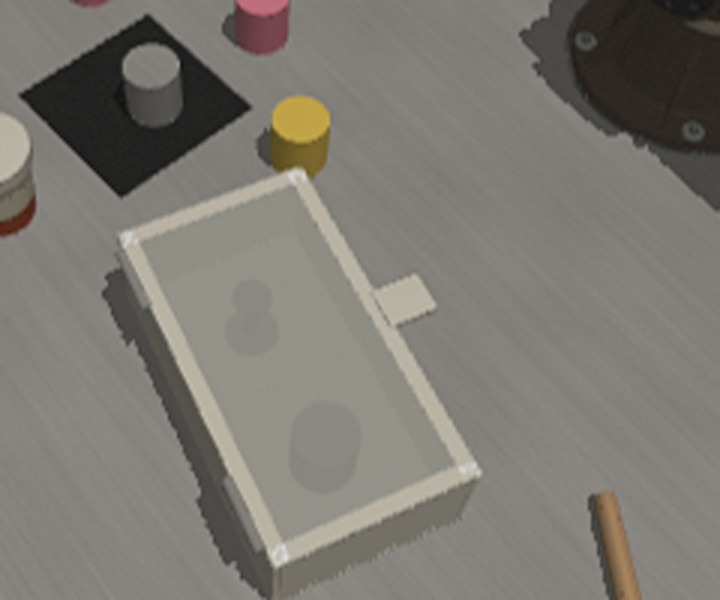

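Run:
```python
from h import *
T=grab_frame("top");S=grab_frame("scene")
t=lambda U,V,z:atz(T,(U+.5)/3.3-.5+190,(V+.5)/3.3-.5+140,z)
s=lambda U,V,z:atz(S,(U+.5)/3-.5+200,(V+.5)/3-.5+110,z)
for nm,f,C in [("top",t,[(68,93),(393,137),(366,313),(33,268)]),("scene",s,[(278,558),(120,238),(299,169),(481,471)])]:
    P=np.array([f(*c,0.1) for c in C]);print(nm,np.round(P,4).tolist())
    print(" sides",[round(float(np.linalg.norm(P[i]-P[(i+1)%4])),4) for i in range(4)],"centre",P.mean(0).round(4))
    x=(P[0]+P[1]-P[2]-P[3]);print(" yaw",np.arctan2(x[1],x[0])); y=P[0]+P[3]-P[1]-P[2];print(" yaw y",np.arctan2(-y[0],y[1]))
print("cup",t(579,281,.064),s(152,66,.064))
print("tab end/root",t(193.5,335.5,.1),t(200.5,292,.1), s(425,288,.1),s(383,308,.1))
print("pegfree",t(291,230,.074),s(252,296,.074)); print("parked",t(145,204,.06),s(325,433,.07))
print("yellow",t(443,376,.06),s(300,120,.06)); print("desA",t(548,82,.098)); print("desB",t(691,35,.098));print("pink",t(611,437,.06))
for c in [(485,208),(650,185),(686,349),(515,377)]: print("mat",t(*c,.004))
print([T2 for T2 in atz(T,185,259,.01)],atz(T,113,213,0))
```

```text
top [[0.6857, 0.1878, 0.1], [0.6197, -0.1134, 0.1], [0.4557, -0.0744, 0.1], [0.52, 0.2259, 0.1]]
 sides [0.3083, 0.1686, 0.3071, 0.17] centre [0.5703 0.0565 0.1   ]
 yaw -0.2297065876725572
 yaw y -0.21329480890716973
scene [[0.6795, 0.1876, 0.1], [0.6196, -0.1086, 0.1], [0.4549, -0.075, 0.1], [0.5176, 0.2264, 0.1]]
 sides [0.3022, 0.1682, 0.3078, 0.1665] centre [0.5679 0.0576 0.1   ]
 yaw -0.21816161800464265
 yaw y -0.20227065381536097
cup [ 0.47703111 -0.27823254  0.064     ] [ 0.47586367 -0.27661896  0.064     ]
tab end/root [0.44678449 0.08293586 0.1       ] [0.4862546  0.07432479 0.1       ] [0.44622245 0.08168067 0.1       ] [0.48598887 0.07541068 0.1       ]
pegfree [ 0.54397763 -0.01207474  0.074     ] [ 0.5554643  -0.00909772  0.074     ]
parked [0.58309275 0.12508131 0.06      ] [0.58266238 0.12349129 0.07      ]
yellow [ 0.39792204 -0.14283703  0.06      ] [ 0.39981238 -0.1413814   0.06      ]
desA [ 0.66318534 -0.26405493  0.098     ]
desB [ 0.69967452 -0.40473319  0.098     ]
pink [ 0.33044077 -0.29138931  0.06      ]
mat [ 0.56826331 -0.20645663  0.004     ]
mat [ 0.57947787 -0.37321181  0.004     ]
mat [ 0.41291166 -0.38705989  0.004     ]
mat [ 0.39811843 -0.21825734  0.004     ]
[np.float64(0.41932702890847867), np.float64(0.2938268492706424), np.float64(0.010000000000000009)] [0.5894844  0.52862999 0.        ]
```

```bash
cat >> h.py <<'E'
from scipy.spatial.transform import Rotation as Ro
YAW=-0.212; BX=np.array([np.cos(YAW),np.sin(YAW),0]); BY=np.array([-np.sin(YAW),np.cos(YAW),0]); C=np.array([.569,.057,0])
def cur():
    s=get_state(); return s,np.array(s["eef_pos"]),Ro.from_euler("xyz",s["ee_rot"])
def down(zdir):
    x=np.array([0,0,-1.]);z=zdir/np.linalg.norm(zdir);return Ro.from_matrix(np.column_stack([x,np.cross(z,x),z]))
def rel(pts,Rt=None):
    s,p,R=cur()
    for q in pts: print("shift",np.round(R.inv().apply(np.asarray(q)-p),4).tolist())
    if Rt is not None: print("turn",np.round((R.inv()*Rt).as_rotvec(),4).tolist())
E
python3 - <<'E'
from h import *
s,p,R=cur();print(R.as_matrix().round(3),s["q"])
tab=C-.11*BX;print(tab)
for sg in (1,-1): print(sg);rel([[*tab[:2],.18],[*tab[:2],.079]],down(sg*BY))
E
```

```text
[[-0.     0.944 -0.33 ]
 [-0.001 -0.33  -0.944]
 [-1.     0.     0.001]] [ 1.52309511e+00  3.59014935e-01  1.15539581e-02 -1.64498933e-04
 -1.22412988e+00 -2.88119379e-01]
[0.46146268 0.08014571 0.        ]
1
shift [0.0465, 0.4093, 0.447]
shift [0.1475, 0.4093, 0.4469]
turn [3.0177, -0.0, -0.0012]
-1
shift [0.0465, 0.4093, 0.447]
shift [0.1475, 0.4093, 0.4469]
turn [-0.1239, 0.0008, -0.0]
```

```bash
python3 -m crank '[[0,0.409,0.447,-0.124,0,0,1],[0,0.409,0.447,-0.124,0,0,1],[0,0.409,0.447,-0.124,0,0,1],[0,0.409,0.447,-0.124,0,0,1],[0,0.409,0.447,-0.124,0,0,1],[0,0.409,0.447,-0.124,0,0,1],[0,0.409,0.447,-0.124,0,0,1],[0,0.409,0.447,-0.124,0,0,1],[0,0.409,0.447,-0.124,0,0,1],[0,0.409,0.447,-0.124,0,0,1]]' 25
python3 - <<'E'
from h import *
import cv2
s,p,R=cur();print(s["t"],p,s["qd"])
tab=C-.11*BX
rel([[*tab[:2],.079]],down(-BY))
f=grab_frame("wrist");cv2.imwrite("pics/w1.png",f["pixels"][:,:,::-1])
E
```

```text
t: 1.5
eef_pos: [0.4617, 0.0782, 0.2269]
ee_rot: [2.278, 1.57, 0.494]
force: [1.5, -0.2, -0.3]
width: 0.0875
1.5 [0.46172945 0.07817966 0.22686003] [-0.78174788  0.12796687  0.12733792 -0.00189342  0.0020856   0.77625421]
shift [0.1479, -0.0008, -0.0018]
turn [-0.0008, -0.0005, -0.0005]
```

View pics/w1.png

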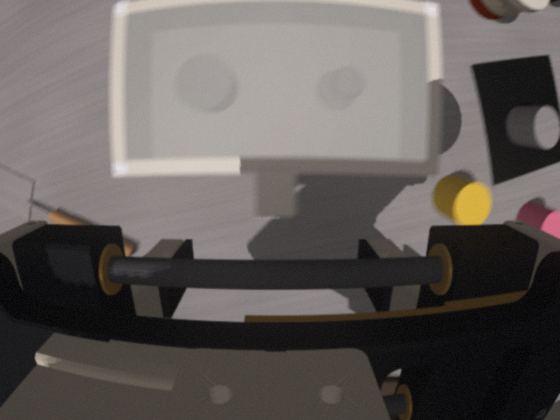

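The wrist view shows the tab at (275,192), centred between the fingers and aligned with the box. I'll descend and pinch it.

```bash
python3 -m crank '[[0.05,0,-0.002,0,0,0,1],[0.1,0,-0.002,0,0,0,1],[0.13,0,-0.002,0,0,0,1],[0.147,0,-0.002,0,0,0,1],[0.147,0,-0.002,0,0,0,1],[0.147,0,-0.002,0,0,0,0.3],[0.147,0,-0.002,0,0,0,0.3],[0.147,0,-0.002,0,0,0,0.3],[0.147,0,-0.002,0,0,0,0.3],[0.147,0,-0.002,0,0,0,0.3]]' 25
python3 - <<'E'
from h import *
import cv2
s,p,R=cur();print(s["t"],p)
f=grab_frame("scene");cv2.imwrite("pics/s2.png",cv2.resize(f["pixels"][110:310,200:440,::-1],None,fx=3,fy=3))
E
```

```text
t: 2.8
eef_pos: [0.4617, 0.0824, 0.0797]
ee_rot: [2.329, 1.571, 0.547]
force: [-0.4, 0.3, -1.2]
width: 0.043
2.8 [0.46174199 0.08243721 0.07971426]
```

View pics/s2.png

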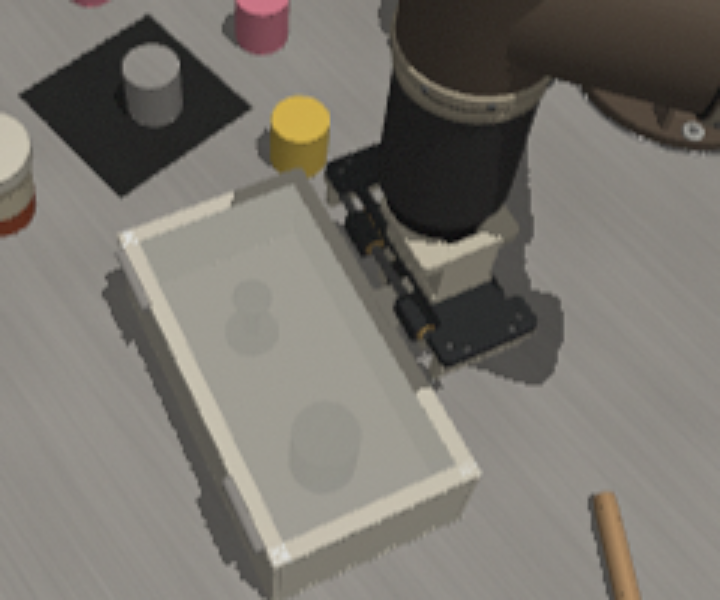

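The gripper straddles the tab and is still closing.

```bash
python3 -m crank '[[0,0,0.002,0,0,0,0],[0,0,0.002,0,0,0,0],[0,0,0.002,0,0,0,0],[0,0,0.002,0,0,0,0]]' 25
python3 - <<'E'
from h import *
s,p,R=cur();print(p)
H=C+.086*BX+np.array([0,0,.098])
# arc relative to angle 0, radius .196
for a in [.15,.3,.45,.6,.75,.9,1.05,1.2,1.35,1.5,1.65,1.8,1.9]:
    d=.196*((1-np.cos(a))*BX+np.sin(a)*np.array([0,0,1]));print(a,R.inv().apply(d).round(4))
E
```

```text
t: 3.35
eef_pos: [0.4614, 0.0811, 0.0796]
ee_rot: [2.952, 1.57, 1.169]
force: [-1.2, 3.5, 0.6]
width: 0.0356
[0.46142253 0.08105823 0.0796036 ]
0.15 [-0.0293  0.0022 -0.    ]
0.3 [-0.0579  0.0088 -0.    ]
0.45 [-0.0853  0.0195 -0.0001]
0.6 [-1.107e-01  3.430e-02 -1.000e-04]
0.75 [-1.336e-01  5.260e-02 -1.000e-04]
0.9 [-1.535e-01  7.420e-02 -1.000e-04]
1.05 [-1.70e-01  9.85e-02 -1.00e-04]
1.2 [-1.827e-01  1.250e-01 -1.000e-04]
1.35 [-1.912e-01  1.531e-01 -1.000e-04]
1.5 [-1.955e-01  1.822e-01 -1.000e-04]
1.65 [-1.954e-01  2.115e-01 -1.000e-04]
1.8 [-0.1908  0.2406 -0.    ]
1.9 [-0.1854  0.2594 -0.    ]
```

```bash
python3 -m crank '[[-0.015,0.001,0,0,0,0,0],[-0.029,0.002,0,0,0,0,0],[-0.044,0.005,0,0,0,0,0],[-0.058,0.009,0,0,0,0,0],[-0.085,0.0195,0,0,0,0,0],[-0.111,0.034,0,0,0,0,0],[-0.111,0.034,0,0,0,0,0]]' 25
python3 - <<'E'
from h import *
import cv2
s,p,R=cur();print(p)
a=.6
b=.196*np.array([1-np.cos(a),np.sin(a)])
for a in [.75,.9,1.05,1.2,1.35,1.5,1.65,1.8,1.9]:
    d=.196*np.array([1-np.cos(a),np.sin(a)])-b;print(a,-d[1].round(4),d[0].round(4))
f=grab_frame("scene");cv2.imwrite("pics/s3.png",cv2.resize(f["pixels"][60:310,170:440,::-1],None,fx=2.4,fy=2.4))
E
```

```text
t: 4.22
eef_pos: [0.4958, 0.0736, 0.1922]
ee_rot: [2.331, 1.568, 0.547]
force: [-1.2, 4.4, -0.1]
width: 0.0351
[0.49576804 0.07359514 0.19219813]
0.75 -0.0229 0.0184
0.9 -0.0429 0.0399
1.05 -0.0593 0.0642
1.2 -0.072 0.0907
1.35 -0.0806 0.1188
1.5 -0.0848 0.1479
1.65 -0.0847 0.1773
1.8 -0.0802 0.2063
1.9 -0.0748 0.2251
```

View pics/s3.png

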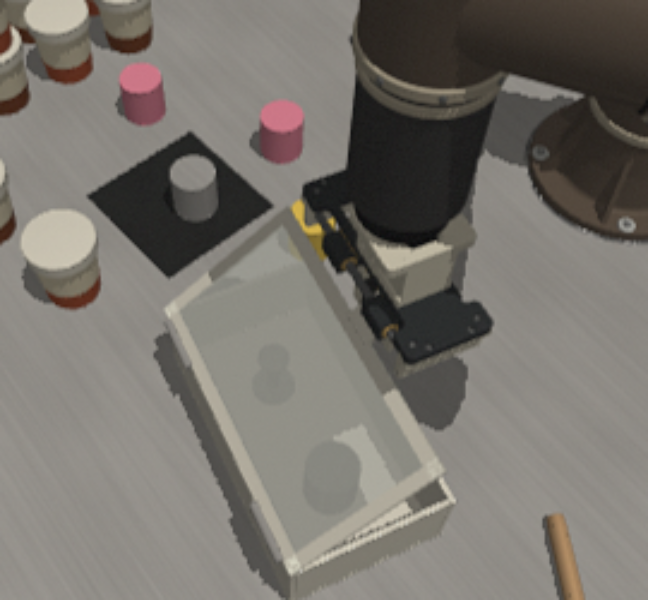

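The lid is raised and held by the tab. I'll continue along the arc.

```bash
python3 -m crank '[[-0.012,0.009,0,0,0,0,0],[-0.023,0.0185,0,0,0,0,0],[-0.043,0.040,0,0,0,0,0],[-0.059,0.064,0,0,0,0,0],[-0.072,0.091,0,0,0,0,0],[-0.0805,0.119,0,0,0,0,0],[-0.085,0.148,0,0,0,0,0],[-0.085,0.148,0,0,0,0,0]]' 25
python3 - <<'E'
from h import *
import cv2
s,p,R=cur();print(p)
f=grab_frame("scene");cv2.imwrite("pics/s4.png",cv2.resize(f["pixels"][60:310,170:440,::-1],None,fx=2.4,fy=2.4))
E
```

```text
t: 5.28
eef_pos: [0.6409, 0.042, 0.2755]
ee_rot: [1.378, 1.57, -0.405]
force: [1.1, 3.2, 6.1]
width: 0.0361
[0.64085108 0.0419889  0.27553063]
```

View pics/s4.png

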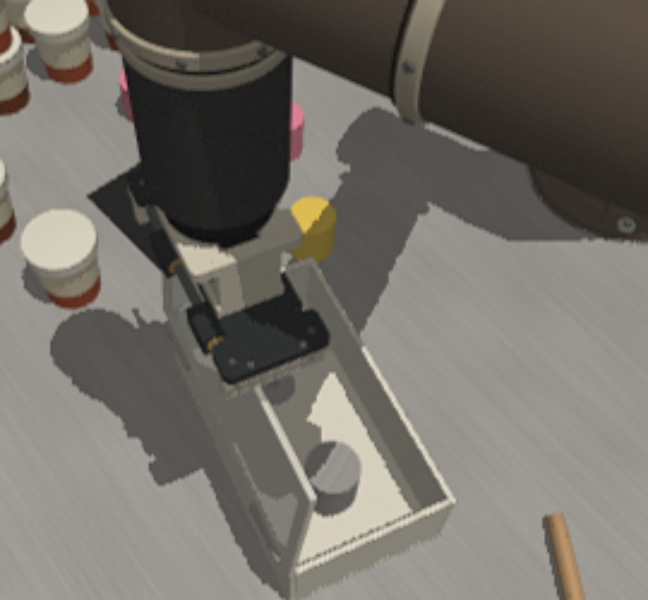

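The lid is nearly vertical and still pinched. I'll carry it past the balance point, then release and rise.

```bash
python3 -m crank '[[0,0.015,0,0,0,0,0],[0,0.029,0,0,0,0,0],[0.002,0.044,0,0,0,0,0],[0.0045,0.058,0,0,0,0,0],[0.008,0.071,0,0,0,0,0],[0.008,0.071,0,0,0,0,0],[0.008,0.071,0,0,0,0,0.75],[0.008,0.071,0,0,0,0,0.75],[0.008,0.071,0,0,0,0,0.75],[0.008,0.071,0,0,0,0,0.75]]' 25
python3 - <<'E'
from h import *
import cv2
s,p,R=cur();print(p)
f=grab_frame("scene");cv2.imwrite("pics/s5.png",cv2.resize(f["pixels"][60:310,170:440,::-1],None,fx=2.4,fy=2.4))
E
```

```text
t: 6.58
eef_pos: [0.7084, 0.0272, 0.2673]
ee_rot: [-1.037, 1.57, -2.82]
force: [0.3, -0.4, 0.1]
width: 0.065
[0.70842271 0.02720129 0.26732731]
```

View pics/s5.png

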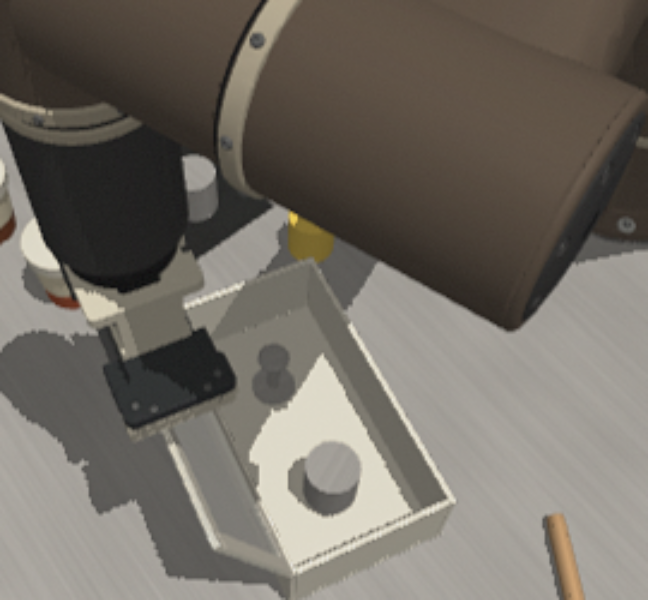

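The lid leans back with the fingers open and clear. I'll rise straight up, then go over the cup.

```bash
python3 -m crank '[[-0.05,0,0,0,0,0,0.75],[-0.1,0,0,0,0,0,0.75],[-0.1,0,0,0,0,0,1]]'
python3 - <<'E'
from h import *
import cv2
s,p,R=cur();print(p,s["q"])
rel([[.4765,-.2775,.367],[.4765,-.2775,.17]],down(-BY))
f=grab_frame("top");cv2.imwrite("pics/t6.png",f["pixels"][:,:,::-1])
E
```

```text
t: 7.0
eef_pos: [0.7101, 0.0271, 0.3732]
ee_rot: [1.905, 1.562, 0.122]
force: [-0.1, 0.2, -0.1]
width: 0.0711
[0.71011339 0.02708092 0.37321838] [ 0.31229876  0.36973118  0.35072608  0.00161276 -1.54341541  1.04662178]
shift [0.0039, -0.1644, 0.3469]
shift [0.2009, -0.166, 0.3475]
turn [0.0002, -0.0028, -0.0081]
```

View pics/t6.png

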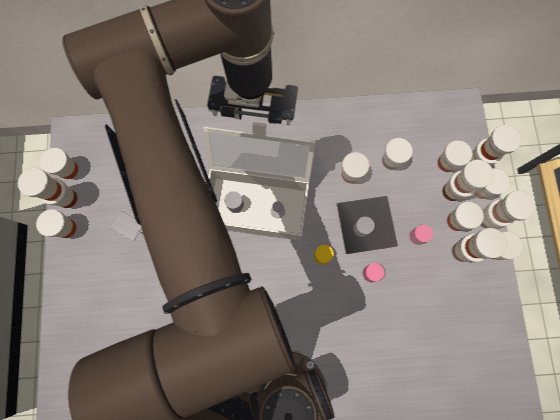

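The lid stays open on its own, visible at (260,150) and leaning back. The empty peg is at (278,209) and the parked cup at (233,200), both undisturbed. Next I'll move over the rinsed cup.

```bash
python3 -m crank '[[0.004,-0.165,0.347,0,0,-0.008,1],[0.004,-0.165,0.347,0,0,-0.008,1],[0.004,-0.165,0.347,0,0,-0.008,1],[0.004,-0.165,0.347,0,0,-0.008,1],[0.004,-0.165,0.347,0,0,-0.008,1],[0.004,-0.165,0.347,0,0,-0.008,1],[0.004,-0.165,0.347,0,0,-0.008,1],[0.064,-0.165,0.347,0,0,-0.008,1],[0.124,-0.165,0.347,0,0,-0.008,1],[0.124,-0.165,0.347,0,0,-0.008,1]]'
python3 - <<'E'
from h import *
import cv2
s,p,R=cur();print(p,s["q"])
rel([[.4765,-.2775,.033]],down(-BY))
f=grab_frame("wrist");cv2.imwrite("pics/w7.png",f["pixels"][:,:,::-1])
f=grab_frame("scene");cv2.imwrite("pics/s7.png",f["pixels"][:,:,::-1])
E
```

```text
t: 8.3
eef_pos: [0.4713, -0.276, 0.2388]
ee_rot: [-1.62, 1.553, 2.88]
force: [0.4, -0.1, 1.8]
width: 0.0875
[ 0.47134435 -0.27596165  0.23882906] [-0.17206392  0.15010618 -0.24050781 -0.001746   -1.19839313  1.531469  ]
shift [0.2057, 0.0091, 0.0006]
turn [-0.0, -0.0009, 0.0183]
```

View pics/w7.png

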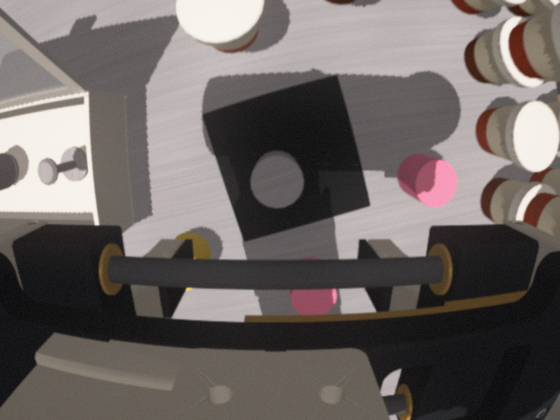

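View pics/s7.png

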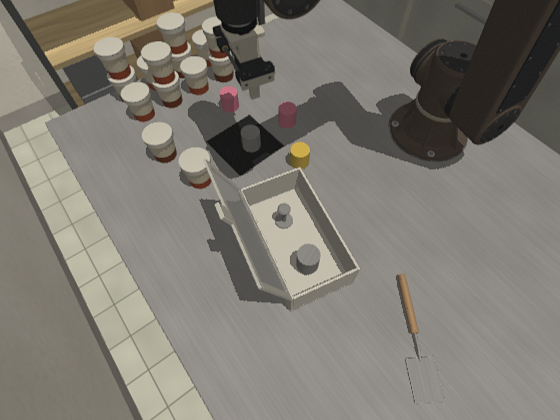

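The lid is still open. The wrist view shows the cup top at (277,180). In the scene view the empty peg head is at (284,210) and the parked cup at (308,258). I'll refine both positions.

Run:
```python
from h import *
import cv2
f=grab_frame("wrist")
F=210/np.tan(np.radians(f["vfov"])/2);E=np.array(f["extrinsics"])
du,dv=277-f["cx"],180-f["cy"];r=np.hypot(du,dv);th=r/F
c=np.array([np.sin(th)*du/r,-np.sin(th)*dv/r,-np.cos(th)])
d=E[:3,:3].T@c;o=-E[:3,:3].T@E[:3,3];print("cup",o+d*(.064-o[2])/d[2])
for n,(u,v) in {"scene":(284,215),"top":(278,209)}.items():
    f=grab_frame(n);a=f["pixels"][v-40:v+40,u-50:u+50,::-1];cv2.imwrite(f"pics/peg_{n}.png",cv2.resize(a,None,fx=7,fy=7,interpolation=cv2.INTER_CUBIC))
```

```text
cup [ 0.48477917 -0.28024051  0.064     ]
```

View pics/peg_scene.png

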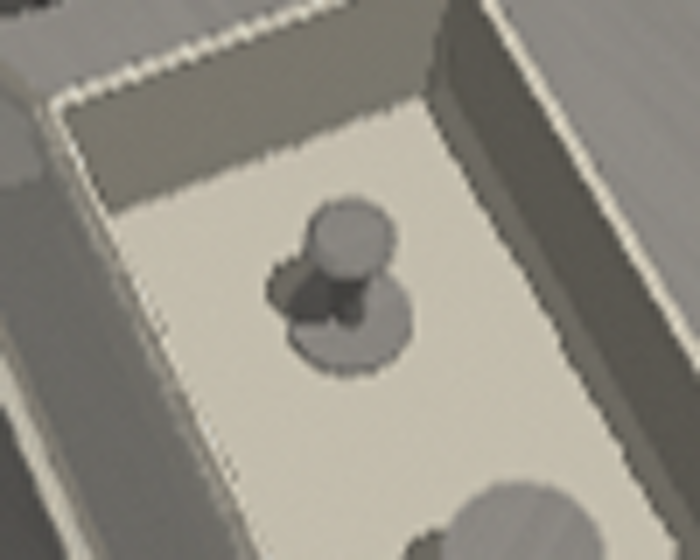

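View pics/peg_top.png

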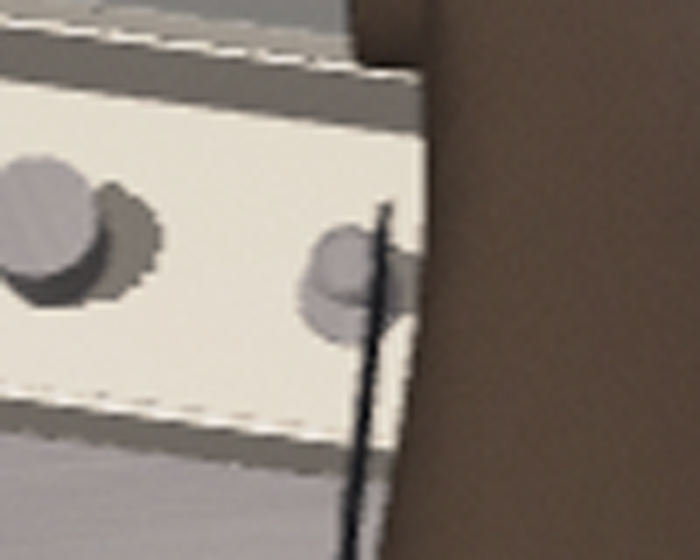

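Run:
```python
from h import *
import cv2
S=grab_frame("scene");T=grab_frame("top")
print("peg",atz(S,283.7,208,.074),atz(T,277.4,205.4,.074))
s,p,R=cur();print(p,s["qd"])
rel([[.4765,-.2775,.033]],down(-BY))
f=grab_frame("wrist");cv2.imwrite("pics/w8.png",cv2.resize(f["pixels"][120:250,190:360,::-1],None,fx=4,fy=4,interpolation=cv2.INTER_CUBIC))
F=210/np.tan(np.radians(f["vfov"])/2);E=np.array(f["extrinsics"])
def fp(P):
    c=E[:3,:3]@P+E[:3,3];th=np.arccos(-c[2]/np.linalg.norm(c));n=np.hypot(c[0],c[1]);return f["cx"]+F*th*c[0]/n,f["cy"]-F*th*c[1]/n
print("pred cup px",fp(np.array([.4765,-.2775,.064])))
```

```text
peg [ 0.55481474 -0.00982434  0.074     ] [ 0.55664207 -0.01163248  0.074     ]
[ 0.47546713 -0.27743547  0.2455571 ] [-0.00078608  0.00435845 -0.01419385 -0.0024061   0.00568148  0.00035512]
shift [0.2125, 0.002, -0.0002]
turn [0.0005, 0.0002, 0.0047]
pred cup px (np.float64(276.3859410449433), np.float64(188.6905397542837))
```

View pics/w8.png

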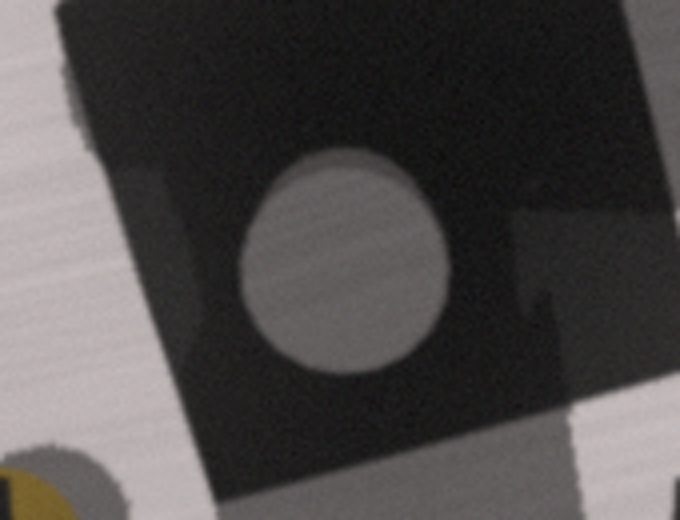

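The wrist view agrees with the other cameras to about 1.5 mm, and both views put the peg near (0.5555,-0.0108). I'll descend on the cup and grip it.

```bash
python3 -m crank '[[0.05,0.003,0,0,0,0.005,1],[0.1,0.003,0,0,0,0.005,1],[0.15,0.003,0,0,0,0.005,1],[0.18,0.003,0,0,0,0.005,1],[0.2,0.003,0,0,0,0.005,1],[0.212,0.003,0,0,0,0.005,1],[0.212,0.003,0,0,0,0.005,1]]'
python3 -m crank '[[0,0,0,0,0,0,0],[0,0,0,0,0,0,0],[0,0,0,0,0,0,0],[0,0,0,0,0,0,0],[0,0,0,0,0,0,0],[0,0,0,0,0,0,0]]' 20
python3 - <<'E'
from h import *
import cv2
s,p,R=cur();print(p,s["width"],s["q"])
f=grab_frame("wrist");cv2.imwrite("pics/w9.png",f["pixels"][:,:,::-1])
E
```

```text
t: 9.57
eef_pos: [0.4757, -0.2776, 0.0314]
ee_rot: [-1.551, 1.567, 2.949]
force: [0.5, -0.7, 0.2]
width: 0.0876
t: 10.32
eef_pos: [0.4759, -0.2776, 0.032]
ee_rot: [-1.525, 1.568, 2.976]
force: [-1.9, 1.8, 5.1]
width: 0.0559
[ 0.47588643 -0.2776147   0.03195556] 0.055934037774411145 [-1.72508020e-01  3.64446516e-01 -4.94099053e-01  2.62574653e-05
 -7.14730688e-01  1.53166670e+00]
```

View pics/w9.png

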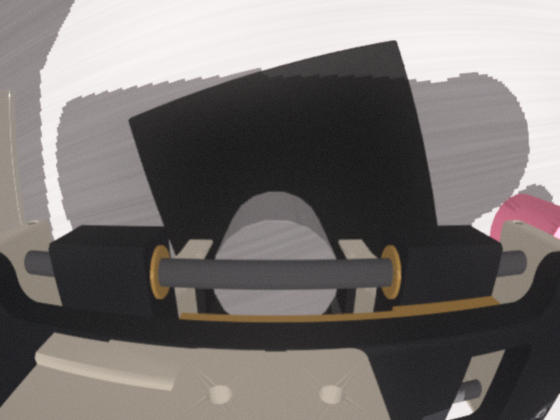

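The wrist view shows the cup held between the pads at width 55.9 mm. I'll lift it and check.

```bash
python3 -m crank '[[-0.02,0,0,0,0,0,0],[-0.06,0,0,0,0,0,0],[-0.1,0,0,0,0,0,0],[-0.14,0,0,0,0,0,0],[-0.14,0,0,0,0,0,0],[-0.14,0,0,0,0,0,0]]' 20
python3 - <<'E'
from h import *
import cv2
s,p,R=cur();print(p,s["width"])
rel([[.5555,-.0108,p[2]],[.5555,-.0108,.045]],down(-BY))
f=grab_frame("scene");cv2.imwrite("pics/s10.png",cv2.resize(f["pixels"][40:300,130:400,::-1],None,fx=2.2,fy=2.2))
E
```

```text
t: 11.12
eef_pos: [0.4755, -0.2774, 0.1709]
ee_rot: [-1.71, 1.567, 2.79]
force: [-0.7, -0.4, -1.8]
width: 0.0563
[ 0.47552442 -0.27735173  0.17087085] 0.05633682366523145
shift [0.0001, 0.022, -0.2774]
shift [0.1259, 0.0225, -0.2774]
turn [-0.0002, -0.0005, 0.0037]
```

View pics/s10.png

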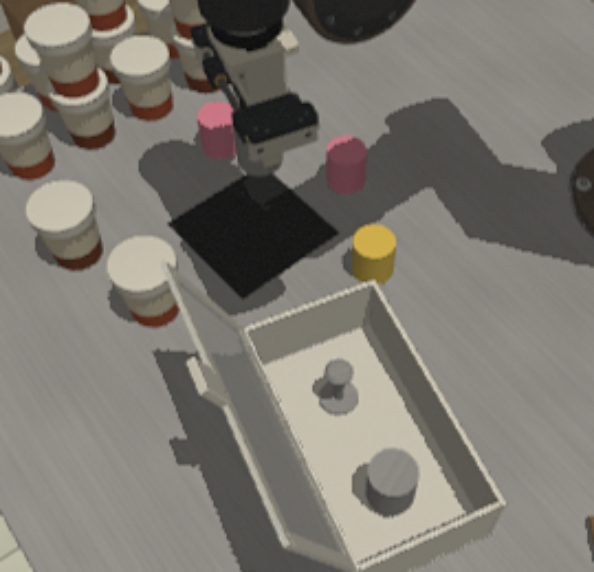

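The cup is lifted and the lid is still open. I'll carry it over the empty peg.

```bash
python3 -m crank '[[0,0.021,-0.277,0,0,0.004,0],[0,0.021,-0.277,0,0,0.004,0],[0,0.021,-0.277,0,0,0.004,0],[0,0.021,-0.277,0,0,0.004,0],[0,0.021,-0.277,0,0,0.004,0],[0,0.021,-0.277,0,0,0.004,0],[0,0.021,-0.277,0,0,0.004,0],[0,0.021,-0.277,0,0,0.004,0]]' 20
python3 - <<'E'
from h import *
import cv2
s,p,R=cur();print(p,s["width"])
rel([[.5555,-.0108,.13],[.5555,-.0108,.045]],down(-BY))
for n in ["scene","top","wrist"]:
    f=grab_frame(n);a=f["pixels"][:,:,::-1]
    if n!="wrist": a=cv2.resize(a[110:310,180:380],None,fx=3,fy=3)
    cv2.imwrite(f"pics/{n}11.png",a)
E
```

```text
t: 12.18
eef_pos: [0.5543, -0.0122, 0.171]
ee_rot: [0.281, 1.57, -1.503]
force: [0.2, 0.2, -0.0]
width: 0.0565
[ 0.55433655 -0.01224972  0.17101148] 0.05646858225629877
shift [0.041, 0.0008, -0.0017]
shift [0.126, 0.0008, -0.0017]
turn [-0.0011, 0.0005, -0.0001]
```

View pics/scene11.png

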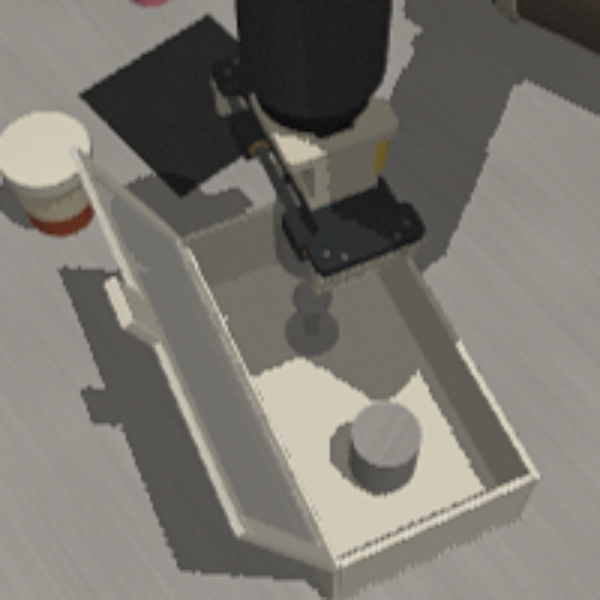

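View pics/top11.png

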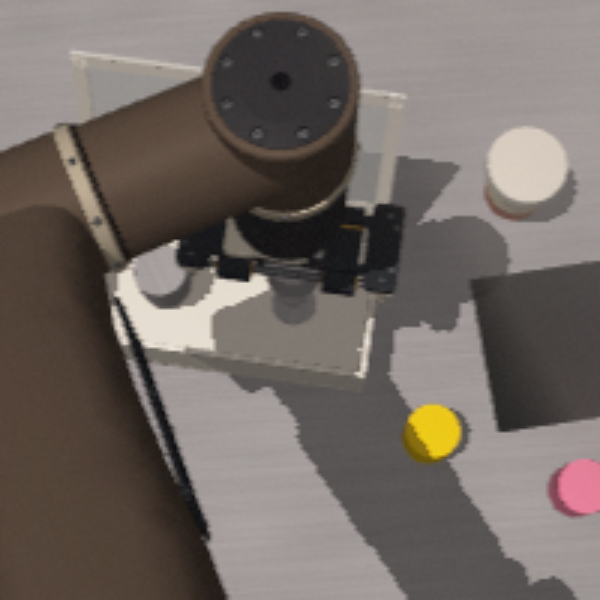

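View pics/wrist11.png

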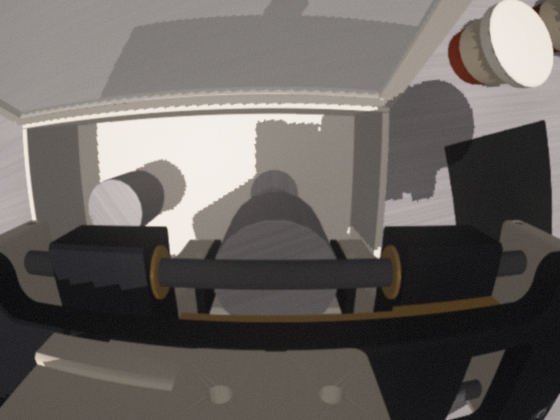

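The scene view shows the cup above the peg head (about (314,296) in the zoom), and the wrist view shows the parked cup clear of the fingers. I'll lower it in stages and watch the force.

```bash
python3 -m crank '[[0.03,0,-0.001,0,0,0,0],[0.05,0,-0.001,0,0,0,0],[0.065,0,-0.001,0,0,0,0],[0.075,0,-0.001,0,0,0,0],[0.075,0,-0.001,0,0,0,0]]' 20
python3 - <<'E'
from h import *
import cv2
s,p,R=cur();print(p,s["width"],s["force"])
rel([[.5555,-.0108,.045]],down(-BY))
for n in ["scene","wrist"]:
    f=grab_frame(n);a=f["pixels"][:,:,::-1]
    if n!="wrist": a=cv2.resize(a[160:300,210:370],None,fx=4,fy=4)
    cv2.imwrite(f"pics/{n}12.png",a)
E
```

```text
t: 12.95
eef_pos: [0.5549, -0.0105, 0.0961]
ee_rot: [0.393, 1.57, -1.39]
force: [-0.6, -0.7, -0.2]
width: 0.0565
[ 0.55489043 -0.01048863  0.09606184] 0.05653155885852626 [-0.60206441 -0.72422967 -0.17701451]
shift [0.0511, 0.0007, 0.0001]
turn [0.0001, 0.0005, -0.0002]
```

View pics/scene12.png

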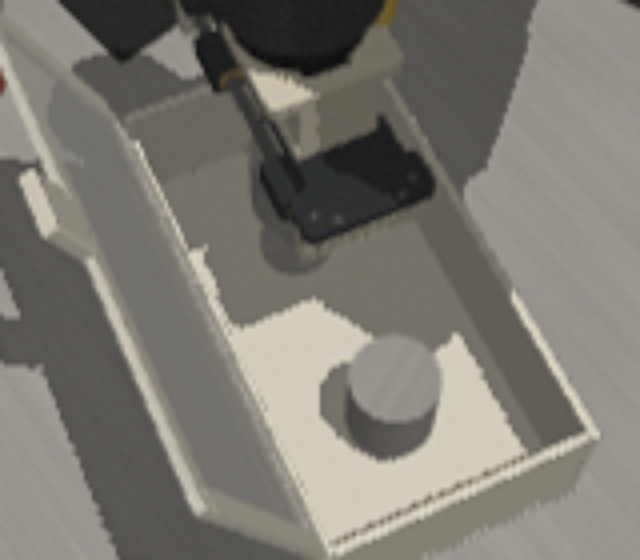

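The mouth of the cup is already just past the peg head with no force on the tool. I'll keep lowering.

```bash
python3 -m crank '[[0.015,0,0,0,0,0,0],[0.03,0,0,0,0,0,0],[0.04,0,0,0,0,0,0],[0.048,0,0,0,0,0,0],[0.048,0,0,0,0,0,0]]' 20
python3 -m crank '[[0.0015,0,0,0,0,0,0],[0.003,0,0,0,0,0,0],[0.003,0,0,0,0,0,0]]' 20
```

```text
t: 13.68
eef_pos: [0.5547, -0.0104, 0.0477]
ee_rot: [-0.337, 1.57, -2.119]
force: [0.7, -0.0, -0.8]
width: 0.056
t: 14.05
eef_pos: [0.5552, -0.0103, 0.0456]
ee_rot: [1.686, 1.57, -0.097]
force: [-0.0, 0.0, -0.8]
width: 0.0562
```

```bash
python3 -m crank '[[0.001,0,0,0,0,0,0.85],[0.001,0,0,0,0,0,0.85],[0.001,0,0,0,0,0,0.85],[0.001,0,0,0,0,0,0.85],[0.001,0,0,0,0,0,0.85]]'
python3 - <<'E'
from h import *
import cv2
for n in ["scene","wrist"]:
    f=grab_frame(n);a=f["pixels"][:,:,::-1]
    if n!="wrist": a=cv2.resize(a[160:300,210:370],None,fx=4,fy=4)
    cv2.imwrite(f"pics/{n}13.png",a)
E
```

```text
t: 14.68
eef_pos: [0.5552, -0.0103, 0.0445]
ee_rot: [1.571, 1.57, -0.212]
force: [-0.4, -0.2, 0.7]
width: 0.0744
```

View pics/wrist13.png

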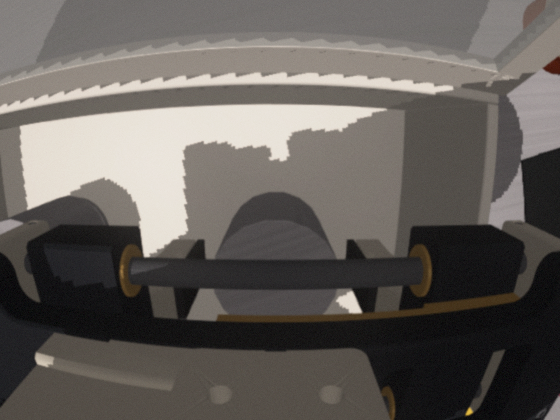

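The fingers are open and clear of the cup on both sides. I'll rise straight up, then pull back a little so the view is clear.

```bash
python3 -m crank '[[-0.02,0,0,0,0,0,0.85],[-0.05,0,0,0,0,0,0.85],[-0.1,0,0,0,0,0,0.85],[-0.15,0,0,0,0,0,0.85],[-0.2,0,0,0,0,0,0.85],[-0.22,-0.05,0.05,0,0,0,0.85],[-0.22,-0.07,0.1,0,0,0,0.85],[-0.22,-0.07,0.16,0,0,0,0.85],[-0.22,-0.07,0.2,0,0,0,0.85],[-0.22,-0.07,0.2,0,0,0,0.85]]'
python3 - <<'E'
from h import *
import cv2
S=grab_frame("scene");T=grab_frame("top")
cv2.imwrite("pics/s14.png",cv2.resize(S["pixels"][110:310,130:370,::-1],None,fx=3,fy=3,interpolation=cv2.INTER_CUBIC))
cv2.imwrite("pics/t14.png",T["pixels"][:,:,::-1])
cv2.imwrite("pics/s14f.png",S["pixels"][:,:,::-1])
peg=C-.07*BY
for nm,P in [("free",peg),("parked",C+.07*BY)]:
    print(nm,proj(S,[*P[:2],.077]),proj(T,[*P[:2],.077]))
E
```

```text
t: 16.02
eef_pos: [0.4435, -0.1931, 0.2645]
ee_rot: [1.486, 1.57, -0.3]
force: [0.0, 0.5, 0.2]
width: 0.0746
free [283.49297347 206.85345678] [277.37440642 205.91794145]
parked [308.33192456 253.69432278] [232.80648351 199.93893186]
```

View pics/s14.png

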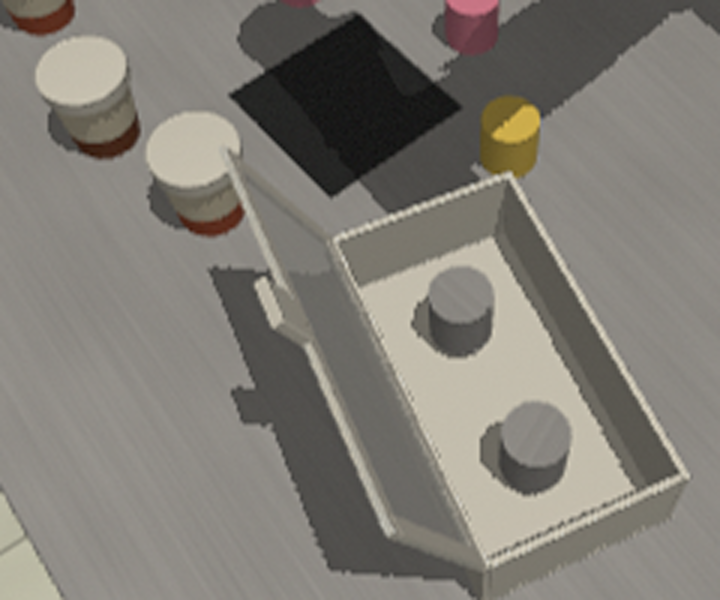

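View pics/t14.png

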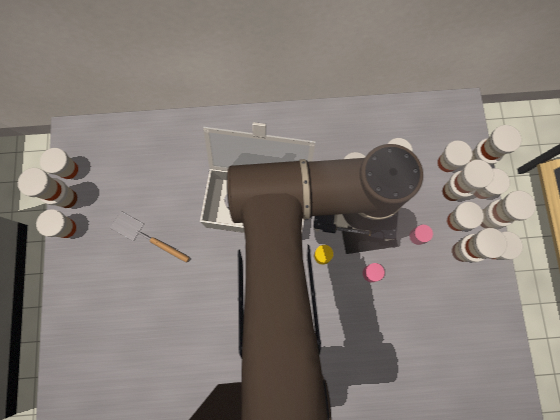

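Both cups hang upright at the same height. The cup tops measure (283.5,208.5) and (308.5,254.5), against predictions of (283.5,206.9) and (308.3,253.7). The lid is open, and the dessert cups and spatula haven't moved. I'll let the arm settle and hand in.

```bash
python3 -m crank '[[0,0,0,0,0,0,0.85],[0,0,0,0,0,0,0.85],[0,0,0,0,0,0,0.85],[0,0,0,0,0,0,0.85]]'
python3 - <<'E'
from station import *
print(job_done())
E
```

```text
t: 16.62
eef_pos: [0.4446, -0.1907, 0.2644]
ee_rot: [1.6, 1.57, -0.182]
force: [-0.2, -0.2, 0.2]
width: 0.0747
the job is handed in; nothing more can be done
None
```

The job is done and handed in at about 16.6 s. I pinched the lid's tab, swung the lid over to about 1.87 rad and let it go, and it stayed open against its stop. Then I took the steel cup from the mat, lowered it upside down onto the empty peg and released it.

**Final checks:**
- **Cup:** in the last scene image it hangs upright at the same height as the parked cup, within about 2 px of where it should be.
- **Parked cup, dessert cups and spatula:** they look unmoved. In the final top view the arm partly hid the dessert cups and the two cups in the box, so I judged those from the scene camera.
- **Forces:** contact forces read at the end of each move stayed at a few newtons, and the gripper was touching nothing at hand-in.

**One disagreement:** the first wrist-camera estimate of the cup was about 8 mm off because the arm was still settling. A retake agreed to about 1.5 mm before I gripped it.

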